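# Tip two cartons back to find the stamped one, push it to the dispatch line

### The arm

A 6-joint arm with a two-finger parallel gripper is mounted at the origin on a cart in front of the work surface, level with it; the furniture and walls round the work are solid. World frame = base frame: x ahead of the robot, y to its left, z up, the work surface at z = 0. Lengths are in m, angles in rad, forces in N, time in s.
With the tool pointing down it reaches from about 0.425 to 0.95 m from the base axis. Payload 3.5 kg.
Tool frame: the origin (TCP) lies between the finger pads; the fingertips stand 25 mm ahead of it and the grasp point (between the pads) lies 6 mm ahead of it (ctrl.finger_overhang is the distance from the TCP to the fingertips, in m); x points along the fingers, y is the direction in which the jaws open and shut, and the axes are right-handed (so a half turn about x gives the same grasp; the last joint's range is limited). The gripper opens to 85 mm and grips with 20 to 120 N. Pads are 22 mm wide; open, the fingers measure 114 mm over their backs; the gripper's body (76 mm by 85 mm) begins 54 mm behind the grasp point. The pads swing forward as they close: fully open they stand 13 mm farther back than shut.
Start: joints at [-1.329, 0.286, 1.577, -0, 1.279, -0.15], TCP at [0.258, -0.624, 0.256] pointing down, gripper open.
Joint ranges: [-2.77, 2.77], [-0.9, 2.22], [0.21, 2.48], [-1.53, 4.67], [0.24, 2.81], [-2.84, 2.84]. Speed limits (rad/s): [2.79, 2.79, 3.14, 3.14, 3.14, 3.14].

### API

Orientations are given as a unit quaternion [x, y, z, w].
In Python, from plant import ctrl gives the robot as it stands.
- The arm moves only by the tool play_rows, never from a script. Its argument "targets" is a list of rows, each an object with "delta_pos": the shift along the world's x, y, z normalised to -1 to 1, where 1 is 1000 mm, a list of three; "delta_rot": the turn, a rotation vector about the world's x, y, z normalised to -1 to 1, where 1 is pi rad, a list of three; "claw": the finger opening in mm, from 0 to 85.4. In form: [{"delta_pos": [tx, ty, tz], "delta_rot": [wx, wy, wz], "claw": claw}, ...]. A call has 1 to 20 rows; each row is the pose to reach, as a shift and turn from the pose measured when the call began, turning the shorter way round; what a row does not reach only later rows make up. A row lasts 1/12 s, in which the tool goes at most 41.7 mm and 7.16 degrees, less where a joint would pass 70% of its speed; a pose out of reach is approached as far as the arm can. A call with a number of a shift or a turn outside -1 to 1 is refused whole. A call with a gripper value outside its range is refused whole. The fingers move at their own pace and stop on an object; "newtons" is the grip in N (left out, the last holds). Time passes only in rows, so rows that repeat a pose let the fingers close. It gives the time, the measured TCP pose, the force and the opening at its end, in the units of the state.
- ctrl.get_state(): the state, without advancing time (a new reading comes with each control period).
- ctrl.read_camera(name): name is "side" or "top" or "wrist"; returns the picture (420x560x3 uint8, blue, green, red); there is no depth.
- ctrl.calibration(name): a dict with "fx", "fy", "cx", "cy" (pixels), "k1" (the pictures are not rectified: a ray, as slopes to the right and down, at radius r is drawn at 1 + k1 r^2 times it, then the intrinsics apply), "camera_from_world" (4x4, takes a point from world to camera coordinates). Camera axes: x right, y down, z forward; pixel columns grow to the right and rows downward; lengths in m; the calibration is good to about 2 mm. A picture is of the moment at which its call begins: read the wrist's pose just before it. calibration takes no time and is no camera call; for the wrist camera it gives the pose at the moment of the call.
- ctrl.sign_off(): hands the job in, once; it reports no verdict.
The state is a dict: "time": time; "qpos": joint angles; "dq": joint speeds; "joint_efforts": joint torques, N m; "eef_pos": TCP position; "tcp_rot": TCP orientation; "contact_force": force on the tool from outside, world axes, zero at the start; "wrist_torque": the same for the moment, N m; "opening": opening from 0.0 (shut) to 1.0 (fully open).
Only numpy, scipy, OpenCV 4.12 (cv2) and the standard library are available. Lean on these libraries where they do the work, as an engineer would, in place of code of your own. Each camera call takes 0.05 s, during which the arm holds its last target. There are 200 camera calls.

### The job

Two sander cartons that look alike stand in front of the blue tipping rest; one has a round red inspection stamp on its underside. Using only pushes of the fingers, tip both cartons back until both lean on the rest's padded rail with their undersides showing, then stand the stamped one upright again and push it forward, toward the robot, until its front bottom edge stands on the yellow dispatch line, about square to it. Leave the blank one leaning on the rest, lift nothing off the bench and leave the other things where they are.

Things in the scene. Friction and masses are not known exactly. Their poses are not given: they have to be found in the camera images.
- carton_a: closed sander carton printed white, black and orange, 150 (x) x 205 (y) x 135 mm high, evenly filled, 0.5 to 0.9 kg; one of two that look alike, one of them stamped underneath. Origin: centre of its underside; x points from its front (near the robot) to its back, y along the rest, z out of its top. Starts upright, its back 1 to 9 mm before the toe bar and about parallel to it, some 275 mm beside the other
- carton_b: closed sander carton printed white, black and orange, 150 (x) x 205 (y) x 135 mm high, evenly filled, 0.5 to 0.9 kg; one of two that look alike, one of them stamped underneath. Origin: centre of its underside; x points from its front (near the robot) to its back, y along the rest, z out of its top. Starts upright, its back 1 to 9 mm before the toe bar and about parallel to it, some 275 mm beside the other
- front_a (a point): middle of the front bottom edge of carton_a (75 mm before its origin). Upright, the carton slides on the bench at 3 to 6 N; pushed from behind it slides without tipping if pushed lower than 100 mm above the bench
- heel_a (a point): middle of the rear bottom edge of carton_a (75 mm behind its origin), the edge it tips about. Pushed back near the top of its front face (5 to 8 N) it passes its balance at 48 degrees and falls on the rail, tipped about 75 degrees, this edge some 20 mm before the toe bar; pushed the other way on its top face, near the raised edge, it passes the balance again and drops upright
- front_b (a point): middle of the front bottom edge of carton_b (75 mm before its origin). Upright, the carton slides on the bench at 3 to 6 N; pushed from behind it slides without tipping if pushed lower than 100 mm above the bench
- heel_b (a point): middle of the rear bottom edge of carton_b (75 mm behind its origin), the edge it tips about. Pushed back near the top of its front face (5 to 8 N) it passes its balance at 48 degrees and falls on the rail, tipped about 75 degrees, this edge some 20 mm before the toe bar; pushed the other way on its top face, near the raised edge, it passes the balance again and drops upright
- stamp (a point): centre of the red inspection stamp, a double ring 70 mm across with a tick in it, on the underside of one carton (within 25 mm of the centre of that underside); the other carton's underside is blank
- rest: blue steel tipping rest, fixed to the bench, 540 mm long. Origin: on the bench, middle of the front face of its toe bar; x points away from the robot, y left along the bar. Toe bar 6 mm high, 25 deep; the padded rail, a tube of 21 mm diameter, is parallel to it, axis 100 mm behind the origin, 22 mm above the bench; else only flat feet 6 mm thick, to 140 mm behind the origin
- dispatch_line: yellow marking tape stuck flat on the bench between the cartons and the robot: the dispatch line, 50 mm wide (x) and 660 long (y). Origin: on its centre line at its left end; x points away from the robot
- masking_tape: roll of masking tape, 103 mm across, 25 high, left of the work (mm); stays where it is
- pliers: blue-handled pliers, 66 x 176 x 16, left of the work (mm); stays where it is
- note_pad: white note pad, 147 x 101 x 14, right of the work (mm); stays where it is
- rubber_stamp: hand stamp, block 42 x 42 with black knob, 74 high, right of the work (mm); stays where it is
- ink_pad: ink pad, 110 x 70 x 14 dark tin with red pad, right of the work (mm); stays where it is
- tape_measure: yellow tape measure, 39 x 88 x 64, right of the work (mm); stays where it is
- chisel: chisel, 30 x 252 x 30, at the right (mm); stays where it is

How it is judged:
By the outcome, as a careful person would: the job done as asked, in the order asked, and still so for the second after the job is handed in, with the robot touching nothing.
It also fails if it takes over 64 s, if anything falls off the work surface, if the arm or the gripper's body presses on something with over 40 N, if the wrist force passes 120 N, or if a joint passes its speed limit or range.

## Working session

There is one attempt and no reset: what is moved stays moved. The work goes in short steps, Python scripts to look and compute and a tool call to move; the robot and the scene stay as the last step left them, time stands still between calls to the robot, and variables do not carry over. Pictures are saved under pics/ and viewed, about 8 in all and at most 12, crops included, and the job is handed in when it is done.

Besides the shell and the picture viewer there is one more tool, called after "Emit:" as name(argument=value, ...), one argument or row to a line, values as JSON. play_rows: Moves the arm, as the interface text tells. Its arguments: {"type":"object","properties":{"targets":{"type":"array"},"newtons":{"type":"number"}},"required":["targets"]}

```bash
ls; mkdir -p pics; cat > h.py <<'E'
import numpy as np, cv2
from plant import ctrl
def und(c,uv):
    K=np.array([[c['fx'],0,c['cx']],[0,c['fy'],c['cy']],[0,0,1.]])
    return cv2.undistortPoints(np.array(uv,float).reshape(-1,1,2),K,np.array([c['k1'],0,0,0,0.])).reshape(-1,2)
def onz(c,uv,z=0):
    T=np.linalg.inv(np.array(c['camera_from_world'])); n=und(c,uv)
    d=np.c_[n,np.ones(len(n))]@T[:3,:3].T; o=T[:3,3]
    return o+d*((z-o[2])/d[:,2])[:,None]
def proj(c,P):
    T=np.array(c['camera_from_world']); p=np.atleast_2d(P)@T[:3,:3].T+T[:3,3]
    n=p[:,:2]/p[:,2:]; r2=(n**2).sum(1,keepdims=True); n=n*(1+c['k1']*r2)
    return n*[c['fx'],c['fy']]+[c['cx'],c['cy']]
E
python3 - <<'E'
from h import *
s=ctrl.get_state(); print(s)
a=[ctrl.read_camera(n) for n in('top','side')]
for n,i in zip(('top','side'),a):
    cv2.imwrite(f'pics/{n}0.png',i); c=ctrl.calibration(n); print(n,c['fx'],np.linalg.inv(c['camera_from_world'])[:3].round(3).tolist())
E
```

```text
pics
{'time': 0.0, 'qpos': array([-1.32899079e+00,  2.87164593e-01,  1.57815415e+00,  2.07917635e-06,
        1.27860553e+00, -1.49973192e-01]), 'dq': array([ 0.00090255, -0.00248443, -0.00041887, -0.00026923,  0.00043037,
        0.00125205]), 'joint_efforts': array([-1.66836140e-03, -4.05985272e+01, -2.92629218e+01, -2.22213066e-04,
        5.75344136e-03,  8.64989914e-06]), 'eef_pos': array([ 0.25763869, -0.62325771,  0.2549602 ]), 'tcp_rot': array([-0.69354577, -0.13845375,  0.69362004, -0.13680672]), 'contact_force': array([ 0.197449  ,  0.50085214, -0.18922622]), 'wrist_torque': array([0.00974596, 0.0256703 , 0.0859888 ]), 'opening': 0.998359808327487}
top 515.3965768912446 [[-0.015, -0.998, 0.066, 0.356], [-1.0, 0.016, 0.013, -0.051], [-0.014, -0.066, -0.998, 1.685]]
side 432.10679931228594 [[0.986, 0.112, -0.125, 0.652], [0.167, -0.693, 0.701, -1.044], [-0.008, -0.712, -0.702, 1.018]]
```

View pics/top0.png

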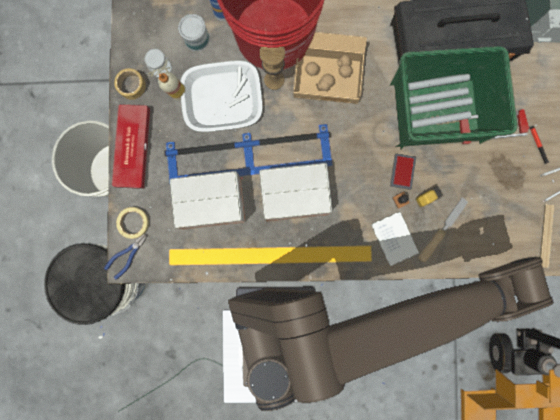

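View pics/side0.png

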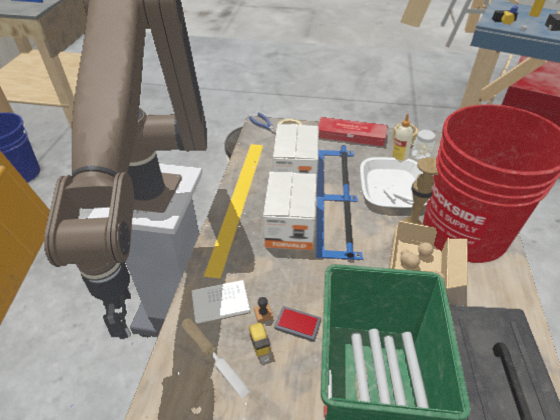

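The top view shows the left carton at about (172–240, 172–227) px and the right one at (261–331, 163–218). The blue rest is behind them and the yellow line runs at row 255. The side view agrees. Next I measure all of these.

```bash
python3 - <<'E'
from h import *
c=ctrl.calibration('top'); i=cv2.imread('pics/top0.png'); hsv=cv2.cvtColor(i,cv2.COLOR_BGR2HSV)
def big(m,n,box,z,amin=300):
    k=np.zeros_like(m); x0,y0,x1,y1=box; k[y0:y1,x0:x1]=m[y0:y1,x0:x1]
    k=cv2.morphologyEx(k,cv2.MORPH_CLOSE,np.ones((5,5)))
    for t in sorted(cv2.findContours(k,0,2)[0],key=cv2.contourArea)[-n:]:
        b=cv2.boxPoints(cv2.minAreaRect(t)); p=onz(c,b,z); 
        print(b.round(1).tolist(),'\n',p.round(4).tolist(),'ctr',p.mean(0).round(4),'sides',np.linalg.norm(p[1]-p[0]).round(3),np.linalg.norm(p[2]-p[1]).round(3), 'ang',np.degrees(np.arctan2(*(p[1]-p[0])[:2])).round(2))
print('cartons');
w=cv2.inRange(hsv,(0,0,165),(180,45,255))
big(w,1,(165,162,250,240),.135);big(w,1,(255,155,340,235),.135)
print('line');big(cv2.inRange(hsv,(20,150,120),(35,255,255)),1,(150,235,385,275),0)
print('rest');big(cv2.inRange(hsv,(100,120,60),(125,255,255)),3,(160,120,340,190),0.006)
s=ctrl.calibration('side'); j=cv2.imread('pics/side0.png')
E
```

```text
cartons
[[168.6999969482422, 178.39999389648438], [235.8000030517578, 170.89999389648438], [241.1999969482422, 220.10000610351562], [174.1999969482422, 227.5]] 
 [[0.5672, 0.3024, 0.135], [0.5862, 0.0972, 0.135], [0.4364, 0.0821, 0.135], [0.4171, 0.2858, 0.135]] ctr [0.5017 0.1919 0.135 ] sides 0.206 0.15 ang 174.73
[[258.29998779296875, 169.60000610351562], [326.29998779296875, 162.60000610351562], [331.3999938964844, 211.89999389648438], [263.3999938964844, 219.0]] 
 [[0.589, 0.0285, 0.135], [0.607, -0.178, 0.135], [0.4567, -0.19, 0.135], [0.4388, 0.015, 0.135]] ctr [ 0.5228 -0.0811  0.135 ] sides 0.207 0.151 ang 175.03
line
[[168.8000030517578, 249.3000030517578], [370.0, 245.5], [370.20001220703125, 261.1000061035156], [169.10000610351562, 264.8999938964844]] 
 [[0.3512, 0.3331, 0.0], [0.3536, -0.3257, 0.0], [0.3028, -0.3254, 0.0], [0.3, 0.3323, 0.0]] ctr [0.3269 0.0036 0.    ] sides 0.659 0.051 ang 179.79
rest
[[237.0, 170.0], [243.0, 170.0], [243.0, 173.0], [237.0, 173.0]] 
 [[0.6083, 0.1054, 0.006], [0.6079, 0.0856, 0.006], [0.598, 0.0857, 0.006], [0.5983, 0.1055, 0.006]] ctr [0.6031 0.0955 0.006 ] sides 0.02 0.01 ang -178.94
[[163.89999389648438, 142.89999389648438], [174.89999389648438, 141.0], [181.0, 176.10000610351562], [170.0, 178.0]] 
 [[0.7039, 0.3481, 0.006], [0.7095, 0.3113, 0.006], [0.5915, 0.2908, 0.006], [0.5858, 0.3273, 0.006]] ctr [0.6477 0.3194 0.006 ] sides 0.037 0.12 ang 171.37
[[233.1999969482422, 135.60000610351562], [325.6000061035156, 119.30000305175781], [332.70001220703125, 159.5], [240.3000030517578, 175.89999389648438]] 
 [[0.7233, 0.1171, 0.006], [0.7727, -0.1896, 0.006], [0.6376, -0.2099, 0.006], [0.5885, 0.0947, 0.006]] ctr [ 0.6805 -0.0469  0.006 ] sides 0.311 0.137 ang 170.84
```

```bash
cat >> h.py <<'E'
from scipy.spatial.transform import Rotation as R
def delta(p,Rm,s=None):
    s=s or ctrl.get_state()
    dr=(R.from_matrix(Rm)*R.from_quat(s['tcp_rot']).inv()).as_rotvec()/np.pi
    return (np.array(p)-s['eef_pos']).round(4).tolist(), dr.round(4).tolist()
def down(yaw,sg=1):  # tool x down, jaws along +-v
    y=sg*np.array([-np.sin(yaw),np.cos(yaw),0]); x=np.array([0,0,-1.]); return np.c_[x,y,np.cross(x,y)]
def uv(yaw): return np.array([np.cos(yaw),np.sin(yaw),0]),np.array([-np.sin(yaw),np.cos(yaw),0])
E
python3 - <<'E'
from h import *
print(ctrl.finger_overhang); s=ctrl.get_state(); print(R.from_quat(s['tcp_rot']).as_matrix().round(2))
y=np.radians(5);u,v=uv(y)
front=np.array([.448,-.0875,0])
for sg in(1,-1):
  print(sg,delta(front-u*.03+[0,0,.22],down(y,sg)))
E
```

```text
0.025
[[-0.    0.38 -0.92]
 [ 0.   -0.92 -0.38]
 [-1.   -0.   -0.  ]]
1 ([0.1605, 0.5332, -0.0351], [0.0001, -0.001, 0.9031])
-1 ([0.1605, 0.5332, -0.0351], [-0.0007, -0.0001, -0.0969])
```

Emit:
play_rows(
  targets=[
    {"delta_pos": [0.16,0.533,-0.035],"delta_rot": [0,0,-0.097],"claw": 85},
    {"delta_pos": [0.16,0.533,-0.035],"delta_rot": [0,0,-0.097],"claw": 85},
    {"delta_pos": [0.16,0.533,-0.035],"delta_rot": [0,0,-0.097],"claw": 85},
    {"delta_pos": [0.16,0.533,-0.035],"delta_rot": [0,0,-0.097],"claw": 85},
    {"delta_pos": [0.16,0.533,-0.035],"delta_rot": [0,0,-0.097],"claw": 85},
    {"delta_pos": [0.16,0.533,-0.035],"delta_rot": [0,0,-0.097],"claw": 85},
    {"delta_pos": [0.16,0.533,-0.035],"delta_rot": [0,0,-0.097],"claw": 85},
    {"delta_pos": [0.16,0.533,-0.035],"delta_rot": [0,0,-0.097],"claw": 85},
    {"delta_pos": [0.16,0.533,-0.035],"delta_rot": [0,0,-0.097],"claw": 85},
    {"delta_pos": [0.16,0.533,-0.035],"delta_rot": [0,0,-0.097],"claw": 85},
    {"delta_pos": [0.16,0.533,-0.035],"delta_rot": [0,0,-0.097],"claw": 85},
    {"delta_pos": [0.16,0.533,-0.035],"delta_rot": [0,0,-0.097],"claw": 85},
    {"delta_pos": [0.16,0.533,-0.035],"delta_rot": [0,0,-0.097],"claw": 85},
    {"delta_pos": [0.16,0.533,-0.035],"delta_rot": [0,0,-0.097],"claw": 85},
    {"delta_pos": [0.16,0.533,-0.035],"delta_rot": [0,0,-0.097],"claw": 85},
    {"delta_pos": [0.16,0.533,-0.035],"delta_rot": [0,0,-0.097],"claw": 85},
  ],
)

```text
time: 1.43
eef_pos: [0.4174, -0.0896, 0.2197]
tcp_rot: [-0.706, -0.032, 0.707, -0.031]
contact_force: [-0.1, -0.8, -0.2]
opening: 0.993
```

```bash
python3 - <<'E'
from h import *
c=ctrl.calibration('wrist'); i=ctrl.read_camera('wrist'); j=ctrl.read_camera('side')
cv2.imwrite('pics/w1.png',np.hstack([cv2.resize(i,(400,300)),cv2.resize(j,(400,300))]))
y=np.radians(5);u,v=uv(y)
f=np.array([.448,-.0875,0]); heel=f+u*.155
print(delta(f-u*.026+[0,0,.135],down(y,-1)))
for t in [0,5,10,15,20,25,30,35,40,45,50,54,58]:
    a=np.arctan2(.11,-.15)-np.radians(t); r=np.hypot(.11,.15)
    print(t,delta(heel+u*(r*np.cos(a)-.011)+[0,0,r*np.sin(a)+.025],down(y,-1))[0])
print(np.degrees(ctrl.get_state()['qpos']).round(0))
E
```

```text
([0.0046, 0.0013, -0.085], [-0.0006, -0.0, 0.0003])
0 [0.0245, 0.003, -0.085]
5 [0.0346, 0.0039, -0.0723]
10 [0.0458, 0.0049, -0.0606]
15 [0.058, 0.006, -0.0499]
20 [0.071, 0.0071, -0.0403]
25 [0.0848, 0.0083, -0.0319]
30 [0.0993, 0.0096, -0.0247]
35 [0.1144, 0.0109, -0.0189]
40 [0.1299, 0.0122, -0.0143]
45 [0.1458, 0.0136, -0.0112]
50 [0.1618, 0.015, -0.0094]
54 [0.1748, 0.0162, -0.009]
58 [0.1877, 0.0173, -0.0095]
[-26. -15. 126.   0.  69.  59.]
```

View pics/w1.png

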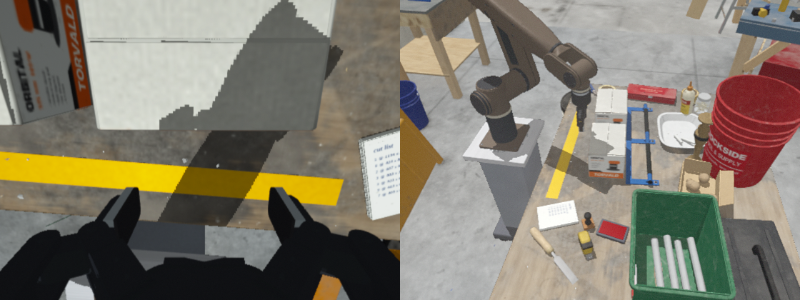

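The wrist view shows the open fingers straddling the middle of the right carton's front face, clear of it. Next: descend and tip it.

Emit:
play_rows(
  targets=[
    {"delta_pos": [0.003,0.001,-0.045],"delta_rot": [0,0,0],"claw": 85},
    {"delta_pos": [0.004,0.001,-0.085],"delta_rot": [0,0,0],"claw": 85},
    {"delta_pos": [0.004,0.001,-0.085],"delta_rot": [0,0,0],"claw": 85},
    {"delta_pos": [0.014,0.002,-0.085],"delta_rot": [0,0,0],"claw": 85},
    {"delta_pos": [0.0245,0.003,-0.085],"delta_rot": [0,0,0],"claw": 85},
    {"delta_pos": [0.0346,0.004,-0.072],"delta_rot": [0,0,0],"claw": 85},
    {"delta_pos": [0.046,0.005,-0.06],"delta_rot": [0,0,0],"claw": 85},
    {"delta_pos": [0.058,0.006,-0.05],"delta_rot": [0,0,0],"claw": 85},
    {"delta_pos": [0.071,0.007,-0.04],"delta_rot": [0,0,0],"claw": 85},
    {"delta_pos": [0.085,0.008,-0.032],"delta_rot": [0,0,0],"claw": 85},
    {"delta_pos": [0.099,0.0096,-0.025],"delta_rot": [0,0,0],"claw": 85},
  ],
)

```text
time: 2.45
eef_pos: [0.5195, -0.0823, 0.1996]
tcp_rot: [0.708, 0.03, -0.705, 0.031]
contact_force: [-0.6, -0.8, -0.4]
opening: 0.992
```

```bash
python3 - <<'E'
from h import *
j=ctrl.read_camera('side'); cv2.imwrite('pics/s2.png',cv2.resize(j[60:280,200:420],None,fx=2.5,fy=2.5))
s=ctrl.get_state();print(s['contact_force'],s['wrist_torque'])
y=np.radians(5);u,v=uv(y)
f=np.array([.448,-.0875,0]); heel=f+u*.155
for t in [30,35,40,45,50,54,58]:
    a=np.arctan2(.11,-.15)-np.radians(t); r=np.hypot(.11,.15)
    print(t,delta(heel+u*(r*np.cos(a)-.011)+[0,0,r*np.sin(a)+.025],down(y,-1))[0])
E
```

```text
[ 0.61513792 -0.52637094  1.93497892] [-0.05571589 -0.09307479 -0.0184444 ]
30 [-0.0057, 0.0012, -0.0063]
35 [0.0094, 0.0025, -0.0005]
40 [0.0249, 0.0039, 0.0041]
45 [0.0407, 0.0052, 0.0072]
50 [0.0568, 0.0066, 0.009]
54 [0.0697, 0.0078, 0.0094]
58 [0.0826, 0.0089, 0.0089]
```

View pics/s2.png

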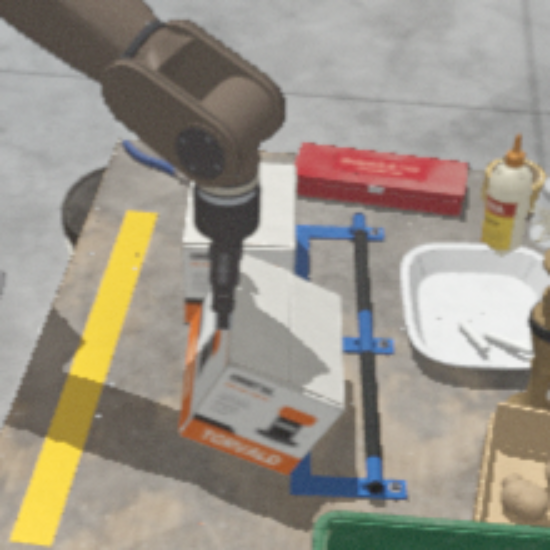

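The side view shows the carton tilted about 28° on the toe bar with the fingers still on its front face. I continue the arc past the balance point.

Emit:
play_rows(
  targets=[
    {"delta_pos": [0.009,0.0025,0],"delta_rot": [0,0,0],"claw": 85},
    {"delta_pos": [0.025,0.004,0.004],"delta_rot": [0,0,0],"claw": 85},
    {"delta_pos": [0.041,0.005,0.007],"delta_rot": [0,0,0],"claw": 85},
    {"delta_pos": [0.057,0.0066,0.009],"delta_rot": [0,0,0],"claw": 85},
    {"delta_pos": [0.07,0.008,0.009],"delta_rot": [0,0,0],"claw": 85},
    {"delta_pos": [0.082,0.009,0.009],"delta_rot": [0,0,0],"claw": 85},
    {"delta_pos": [0.082,0.009,0.009],"delta_rot": [0,0,0],"claw": 85},
    {"delta_pos": [0.082,0.009,0.04],"delta_rot": [0,0,0],"claw": 85},
    {"delta_pos": [0.06,0.009,0.07],"delta_rot": [0,0,0],"claw": 85},
    {"delta_pos": [0.03,0.009,0.09],"delta_rot": [0,0,0],"claw": 85},
  ],
)

```text
time: 3.33
eef_pos: [0.5541, -0.0744, 0.2961]
tcp_rot: [0.713, 0.029, -0.7, 0.032]
contact_force: [0.5, -1.0, 1.3]
opening: 1.0
```

```bash
python3 - <<'E'
from h import *
y=np.radians(5);u,v=uv(y)
f=np.array([.4268,.184,0]); heel=f+u*.155
print(delta(f-u*.028+[0,0,.24],down(y,-1)))
print(delta(f-u*.028+[0,0,.135],down(y,-1)))
E
```

```text
([-0.1552, 0.2559, -0.0561], [0.0012, 0.0057, 0.0002])
([-0.1552, 0.2559, -0.1611], [0.0012, 0.0057, 0.0002])
```

Emit:
play_rows(
  targets=[
    {"delta_pos": [-0.155,0.256,-0.05],"delta_rot": [0.001,0.006,0],"claw": 85},
    {"delta_pos": [-0.155,0.256,-0.05],"delta_rot": [0.001,0.006,0],"claw": 85},
    {"delta_pos": [-0.155,0.256,-0.05],"delta_rot": [0.001,0.006,0],"claw": 85},
    {"delta_pos": [-0.155,0.256,-0.05],"delta_rot": [0.001,0.006,0],"claw": 85},
    {"delta_pos": [-0.155,0.256,-0.05],"delta_rot": [0.001,0.006,0],"claw": 85},
    {"delta_pos": [-0.155,0.256,-0.05],"delta_rot": [0.001,0.006,0],"claw": 85},
    {"delta_pos": [-0.155,0.256,-0.05],"delta_rot": [0.001,0.006,0],"claw": 85},
    {"delta_pos": [-0.155,0.256,-0.05],"delta_rot": [0.001,0.006,0],"claw": 85},
    {"delta_pos": [-0.155,0.256,-0.09],"delta_rot": [0.001,0.006,0],"claw": 85},
    {"delta_pos": [-0.155,0.256,-0.13],"delta_rot": [0.001,0.006,0],"claw": 85},
    {"delta_pos": [-0.155,0.256,-0.161],"delta_rot": [0.001,0.006,0],"claw": 85},
    {"delta_pos": [-0.155,0.256,-0.161],"delta_rot": [0.001,0.006,0],"claw": 85},
    {"delta_pos": [-0.155,0.256,-0.161],"delta_rot": [0.001,0.006,0],"claw": 85},
  ],
)

```text
time: 4.42
eef_pos: [0.3988, 0.1812, 0.135]
tcp_rot: [-0.705, -0.03, 0.708, -0.031]
contact_force: [0.4, -1.5, 0.4]
opening: 0.996
```

```bash
python3 - <<'E'
from h import *
i=ctrl.read_camera('wrist'); j=ctrl.read_camera('side')
cv2.imwrite('pics/w3.png',np.hstack([cv2.resize(i,(400,300)),cv2.resize(j[60:270,180:460],(400,300))]))
y=np.radians(5);u,v=uv(y)
f=np.array([.4268,.184,0]); heel=f+u*.155
print(delta(f-u*.028+[0,0,.135],down(y,-1)))
for t in [0,5,10,15,20,25,30,35,40,45,50,54,58]:
    a=np.arctan2(.11,-.15)-np.radians(t); r=np.hypot(.11,.15)
    print(t,delta(heel+u*(r*np.cos(a)-.011)+[0,0,r*np.sin(a)+.025],down(y,-1))[0])
E
```

```text
([-0.0024, -0.0001, -0.003], [-0.0001, 0.0012, 0.0004])
0 [0.0195, 0.0018, -0.003]
5 [0.0297, 0.0027, 0.0097]
10 [0.0408, 0.0037, 0.0214]
15 [0.053, 0.0047, 0.0321]
20 [0.066, 0.0059, 0.0417]
25 [0.0799, 0.0071, 0.0501]
30 [0.0944, 0.0083, 0.0573]
35 [0.1094, 0.0097, 0.0632]
40 [0.1249, 0.011, 0.0677]
45 [0.1408, 0.0124, 0.0709]
50 [0.1569, 0.0138, 0.0727]
54 [0.1698, 0.0149, 0.073]
58 [0.1827, 0.0161, 0.0725]
```

View pics/w3.png

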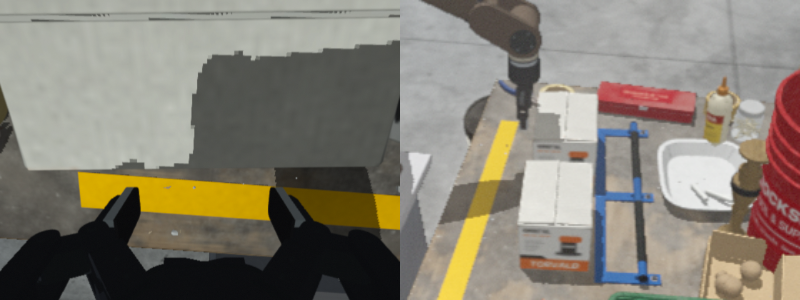

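The side view shows the right carton standing upright again: it was not pushed past balance, and the open fingertips sit higher than nominal. The left carton is untouched. For the left one I use an arc 10 mm lower and push it farther, to about 70°.

Emit:
play_rows(
  targets=[
    {"delta_pos": [0.008,0.001,-0.013],"delta_rot": [0,0,0],"claw": 85},
    {"delta_pos": [0.0195,0.002,-0.013],"delta_rot": [0,0,0],"claw": 85},
    {"delta_pos": [0.03,0.003,0],"delta_rot": [0,0,0],"claw": 85},
    {"delta_pos": [0.041,0.004,0.011],"delta_rot": [0,0,0],"claw": 85},
    {"delta_pos": [0.053,0.005,0.022],"delta_rot": [0,0,0],"claw": 85},
    {"delta_pos": [0.066,0.006,0.032],"delta_rot": [0,0,0],"claw": 85},
    {"delta_pos": [0.08,0.007,0.04],"delta_rot": [0,0,0],"claw": 85},
    {"delta_pos": [0.094,0.008,0.047],"delta_rot": [0,0,0],"claw": 85},
    {"delta_pos": [0.109,0.0095,0.053],"delta_rot": [0,0,0],"claw": 85},
    {"delta_pos": [0.125,0.011,0.058],"delta_rot": [0,0,0],"claw": 85},
    {"delta_pos": [0.141,0.0125,0.061],"delta_rot": [0,0,0],"claw": 85},
    {"delta_pos": [0.157,0.014,0.063],"delta_rot": [0,0,0],"claw": 85},
    {"delta_pos": [0.17,0.015,0.063],"delta_rot": [0,0,0],"claw": 85},
    {"delta_pos": [0.183,0.016,0.063],"delta_rot": [0,0,0],"claw": 85},
    {"delta_pos": [0.196,0.017,0.062],"delta_rot": [0,0,0],"claw": 85},
    {"delta_pos": [0.208,0.018,0.061],"delta_rot": [0,0,0],"claw": 85},
    {"delta_pos": [0.208,0.018,0.061],"delta_rot": [0,0,0],"claw": 85},
    {"delta_pos": [0.208,0.018,0.061],"delta_rot": [0,0,0],"claw": 85},
  ],
)

```text
time: 6.02
eef_pos: [0.6106, 0.1995, 0.2018]
tcp_rot: [0.709, 0.03, -0.704, 0.03]
contact_force: [-0.2, 0.1, -0.2]
opening: 0.992
```

```bash
python3 - <<'E'
from h import *
i=ctrl.read_camera('wrist'); j=ctrl.read_camera('side')
cv2.imwrite('pics/w4.png',np.hstack([cv2.resize(i,(400,300)),cv2.resize(j[60:270,180:460],(400,300))]))
print(ctrl.get_state()['contact_force'])
E
```

```text
[ 0.01763964  0.29109244 -0.09842476]
```

View pics/w4.png

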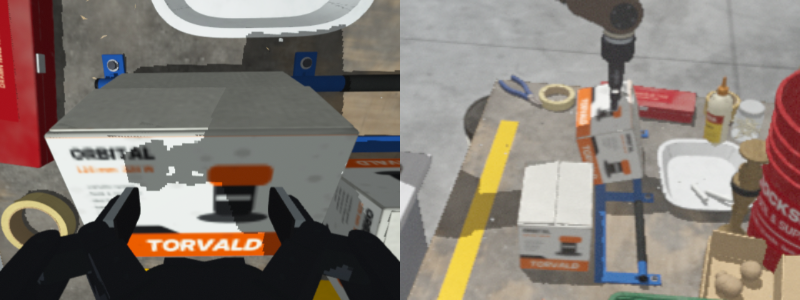

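The left carton now leans on the rail. I retract up and go in front of the right carton, then re-measure it with the wrist camera.

Emit:
play_rows(
  targets=[
    {"delta_pos": [-0.01,0,0.04],"delta_rot": [0,0,0],"claw": 85},
    {"delta_pos": [-0.05,-0.03,0.06],"delta_rot": [0,0,0],"claw": 85},
    {"delta_pos": [-0.19,-0.29,0.06],"delta_rot": [0,0,0],"claw": 85},
    {"delta_pos": [-0.19,-0.29,0.06],"delta_rot": [0,0,0],"claw": 85},
    {"delta_pos": [-0.19,-0.29,0.06],"delta_rot": [0,0,0],"claw": 85},
    {"delta_pos": [-0.19,-0.29,0.06],"delta_rot": [0,0,0],"claw": 85},
    {"delta_pos": [-0.19,-0.29,0.06],"delta_rot": [0,0,0],"claw": 85},
    {"delta_pos": [-0.19,-0.29,0.06],"delta_rot": [0,0,0],"claw": 85},
    {"delta_pos": [-0.19,-0.29,0.06],"delta_rot": [0,0,0],"claw": 85},
    {"delta_pos": [-0.19,-0.29,0.06],"delta_rot": [0,0,0],"claw": 85},
    {"delta_pos": [-0.19,-0.29,0.06],"delta_rot": [0,0,0],"claw": 85},
    {"delta_pos": [-0.19,-0.29,0.06],"delta_rot": [0,0,0],"claw": 85},
  ],
)

```text
time: 7.12
eef_pos: [0.4189, -0.0906, 0.2613]
tcp_rot: [0.709, 0.03, -0.704, 0.029]
contact_force: [0.2, 0.0, 0.0]
opening: 0.993
```

```bash
python3 - <<'E'
from h import *
c=ctrl.calibration('wrist'); i=ctrl.read_camera('wrist'); t=ctrl.read_camera('top')
cv2.imwrite('pics/w5.png',np.hstack([cv2.resize(i,(400,300)),cv2.resize(t[80:290,120:400],(400,300))])); cv2.imwrite('pics/w5f.png',i); cv2.imwrite('pics/t5f.png',t)
s=ctrl.get_state(); print(s['eef_pos'])
print('predicted corners if unmoved',proj(c,[[.589,.0285,.135],[.607,-.178,.135],[.4567,-.19,.135],[.4388,.015,.135]]).round(0).tolist())
E
```

```text
[ 0.41956428 -0.08961918  0.26096408]
predicted corners if unmoved [[126.0, -59.0], [446.0, -61.0], [416.0, 170.0], [156.0, 171.0]]
```

View pics/w5.png

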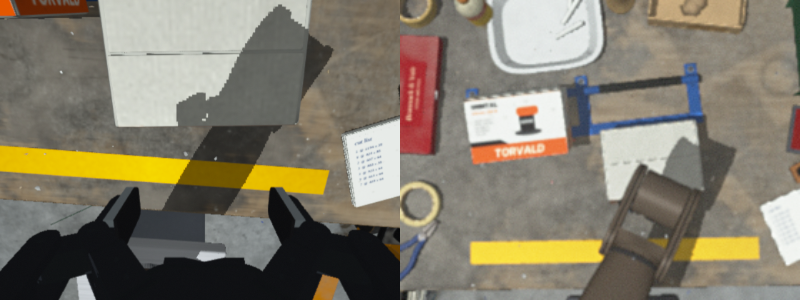

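The right carton stands where it was, within about 4 mm. I use the same lower and longer arc.

Emit:
play_rows(
  targets=[
    {"delta_pos": [-0.001,0,-0.04],"delta_rot": [0,0,0],"claw": 85},
    {"delta_pos": [-0.001,0,-0.08],"delta_rot": [0,0,0],"claw": 85},
    {"delta_pos": [-0.001,0,-0.12],"delta_rot": [0,0,0],"claw": 85},
    {"delta_pos": [0.005,0.001,-0.136],"delta_rot": [0,0,0],"claw": 85},
    {"delta_pos": [0.02,0.002,-0.136],"delta_rot": [0,0,0],"claw": 85},
    {"delta_pos": [0.0326,0.003,-0.123],"delta_rot": [0,0,0],"claw": 85},
    {"delta_pos": [0.044,0.004,-0.112],"delta_rot": [0,0,0],"claw": 85},
    {"delta_pos": [0.056,0.005,-0.101],"delta_rot": [0,0,0],"claw": 85},
    {"delta_pos": [0.069,0.006,-0.091],"delta_rot": [0,0,0],"claw": 85},
    {"delta_pos": [0.083,0.007,-0.083],"delta_rot": [0,0,0],"claw": 85},
    {"delta_pos": [0.097,0.008,-0.076],"delta_rot": [0,0,0],"claw": 85},
    {"delta_pos": [0.112,0.0095,-0.07],"delta_rot": [0,0,0],"claw": 85},
    {"delta_pos": [0.128,0.011,-0.065],"delta_rot": [0,0,0],"claw": 85},
    {"delta_pos": [0.144,0.0125,-0.062],"delta_rot": [0,0,0],"claw": 85},
    {"delta_pos": [0.16,0.014,-0.06],"delta_rot": [0,0,0],"claw": 85},
    {"delta_pos": [0.173,0.015,-0.06],"delta_rot": [0,0,0],"claw": 85},
    {"delta_pos": [0.186,0.016,-0.06],"delta_rot": [0,0,0],"claw": 85},
    {"delta_pos": [0.199,0.017,-0.061],"delta_rot": [0,0,0],"claw": 85},
    {"delta_pos": [0.211,0.018,-0.062],"delta_rot": [0,0,0],"claw": 85},
    {"delta_pos": [0.211,0.018,-0.062],"delta_rot": [0,0,0],"claw": 85},
  ],
)

```text
time: 8.88
eef_pos: [0.6324, -0.0695, 0.1983]
tcp_rot: [0.709, 0.032, -0.704, 0.031]
contact_force: [0.6, -0.3, -0.6]
opening: 0.995
```

Emit:
play_rows(
  targets=[
    {"delta_pos": [0,0,0],"delta_rot": [0,0,0],"claw": 85},
    {"delta_pos": [0,0,0],"delta_rot": [0,0,0],"claw": 85},
    {"delta_pos": [0,0,0.04],"delta_rot": [0,0,0],"claw": 85},
    {"delta_pos": [-0.03,0,0.08],"delta_rot": [0,0,0],"claw": 85},
    {"delta_pos": [-0.07,0.03,0.1],"delta_rot": [0,0,0],"claw": 85},
    {"delta_pos": [-0.1,0.06,0.12],"delta_rot": [0,0,0],"claw": 85},
    {"delta_pos": [-0.14,0.08,0.14],"delta_rot": [0,0,0],"claw": 85},
    {"delta_pos": [-0.18,0.1,0.14],"delta_rot": [0,0,0],"claw": 85},
    {"delta_pos": [-0.18,0.12,0.14],"delta_rot": [0,0,0],"claw": 85},
    {"delta_pos": [-0.18,0.13,0.14],"delta_rot": [0,0,0],"claw": 85},
  ],
)

```text
time: 9.72
eef_pos: [0.4487, 0.0632, 0.3402]
tcp_rot: [0.71, 0.033, -0.703, 0.032]
contact_force: [0.5, -0.4, -0.1]
opening: 0.995
```

```bash
python3 - <<'E'
from h import *
i=ctrl.read_camera('wrist'); t=ctrl.read_camera('top'); j=ctrl.read_camera('side')
cv2.imwrite('pics/w6.png',np.hstack([cv2.resize(i,(400,300)),cv2.resize(t[80:290,120:400],(400,300))])); cv2.imwrite('pics/w6f.png',i); cv2.imwrite('pics/t6f.png',t); cv2.imwrite('pics/s6f.png',j)
for n,im in(('w',i),('t',t),('s',j)):
    h=cv2.cvtColor(im,cv2.COLOR_BGR2HSV); m=cv2.inRange(h,(0,120,90),(8,255,255))|cv2.inRange(h,(172,120,90),(180,255,255))
    _,_,st,ce=cv2.connectedComponentsWithStats(m); print(n,[(r.tolist()) for r in st[1:] if r[4]>25])
E
```

```text
w [[0, 0, 7, 60, 290]]
t [[218, 0, 106, 68, 4311], [112, 105, 35, 83, 1937], [518, 109, 11, 24, 183], [460, 121, 10, 12, 59], [531, 128, 11, 20, 102], [394, 156, 20, 30, 456]]
s [[533, 66, 13, 6, 50], [423, 77, 137, 186, 16297], [344, 120, 33, 13, 226], [348, 135, 37, 11, 230], [278, 309, 40, 27, 642]]
```

View pics/w6.png

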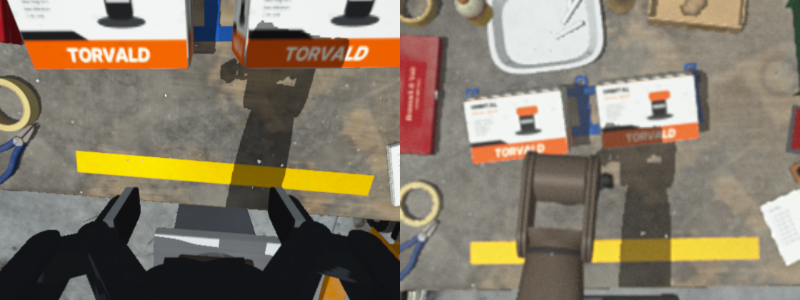

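```bash
python3 - <<'E'
from h import *
s=ctrl.get_state(); c=ctrl.calibration('wrist'); Rt=R.from_quat(s['tcp_rot']).as_matrix()
W=np.linalg.inv(c['camera_from_world']); print('cam in tool',(Rt.T@(W[:3,3]-s['eef_pos'])).round(3),'\n',(Rt.T@W[:3,:3]).round(2)); print(c['fx'],s['qpos'].round(2)); print(W[:3,3])
E
```

```text
cam in tool [-0.117 -0.001 -0.077] 
 [[ 0.   -0.3   0.95]
 [ 1.   -0.   -0.  ]
 [ 0.    0.95  0.3 ]]
312.17948893251713 [-0.09 -0.28  1.99  0.    1.42  1.39]
[0.52736897 0.06912034 0.45673431]
```

Both cartons lean on the rest with their front faces up. The wrist camera looks away from the undersides, so I flip the tool half a turn. The camera then sits on the robot side, lower, looking forward at the undersides.

Emit:
play_rows(
  targets=[
    {"delta_pos": [-0.01,0,-0.04],"delta_rot": [0,0,0.5],"claw": 85},
    {"delta_pos": [-0.017,0,-0.08],"delta_rot": [0,0,0.5],"claw": 85},
    {"delta_pos": [-0.017,0,-0.12],"delta_rot": [0,0,0.5],"claw": 85},
    {"delta_pos": [-0.017,0,-0.16],"delta_rot": [0,0,0.5],"claw": 85},
    {"delta_pos": [-0.017,0,-0.19],"delta_rot": [0,0,0.5],"claw": 85},
    {"delta_pos": [-0.017,0,-0.19],"delta_rot": [0,0,0.5],"claw": 85},
    {"delta_pos": [-0.017,0,-0.19],"delta_rot": [0,0,0.5],"claw": 85},
    {"delta_pos": [-0.017,0,-0.19],"delta_rot": [0,0,0.5],"claw": 85},
    {"delta_pos": [-0.017,0,-0.19],"delta_rot": [0,0,0.5],"claw": 85},
    {"delta_pos": [-0.017,0,-0.19],"delta_rot": [0,0,0.5],"claw": 85},
    {"delta_pos": [-0.017,0,-0.19],"delta_rot": [0,0,0.5],"claw": 85},
    {"delta_pos": [-0.017,0,-0.19],"delta_rot": [0,0,0.5],"claw": 85},
    {"delta_pos": [-0.017,0,-0.19],"delta_rot": [0,0,0.5],"claw": 85},
  ],
)

```text
time: 10.95
eef_pos: [0.4348, 0.0602, 0.148]
tcp_rot: [0.477, 0.526, -0.474, 0.521]
contact_force: [0.3, -0.8, -1.6]
opening: 0.994
```

Emit:
play_rows(
  targets=[
    {"delta_pos": [0,0,0],"delta_rot": [0,0,0.5],"claw": 85},
    {"delta_pos": [0,0,0],"delta_rot": [0,0,0.5],"claw": 85},
    {"delta_pos": [0,0,0],"delta_rot": [0,0,0.5],"claw": 85},
    {"delta_pos": [0,0,0],"delta_rot": [0,0,0.5],"claw": 85},
    {"delta_pos": [0,0,0],"delta_rot": [0,0,0.5],"claw": 85},
    {"delta_pos": [0,0,0],"delta_rot": [0,0,0.5],"claw": 85},
    {"delta_pos": [0,0,0],"delta_rot": [0,0,0.5],"claw": 85},
    {"delta_pos": [0,0,0],"delta_rot": [0,0,0.5],"claw": 85},
    {"delta_pos": [0,0,0],"delta_rot": [0,0,0.5],"claw": 85},
    {"delta_pos": [0,0,0],"delta_rot": [0,0,0.5],"claw": 85},
    {"delta_pos": [0,0,0],"delta_rot": [0,0,0.5],"claw": 85},
    {"delta_pos": [0,0,0],"delta_rot": [0,0,0.5],"claw": 85},
    {"delta_pos": [0,0,0],"delta_rot": [0,0,0.5],"claw": 85},
  ],
)

```text
time: 12.03
eef_pos: [0.4349, 0.0591, 0.1473]
tcp_rot: [-0.036, 0.71, 0.035, 0.703]
contact_force: [-0.6, 0.0, -0.1]
opening: 0.99
```

```bash
python3 - <<'E'
from h import *
c=ctrl.calibration('wrist'); i=ctrl.read_camera('wrist'); cv2.imwrite('pics/w7.png',i)
h=cv2.cvtColor(i,cv2.COLOR_BGR2HSV); m=cv2.inRange(h,(0,90,70),(8,255,255))|cv2.inRange(h,(172,90,70),(180,255,255))
_,_,st,ce=cv2.connectedComponentsWithStats(m); print([(r.tolist()) for r in st[1:] if r[4]>25])
print(np.linalg.inv(c['camera_from_world'])[:3,3], ctrl.get_state()['qpos'])
E
```

```text
[[86, 397, 39, 16, 97], [83, 403, 46, 17, 188]]
[0.35822935 0.05239175 0.26538574] [-0.0949743  -0.12055965  2.22416022 -0.00399429  1.04718979 -1.76528275]
```

View pics/w7.png

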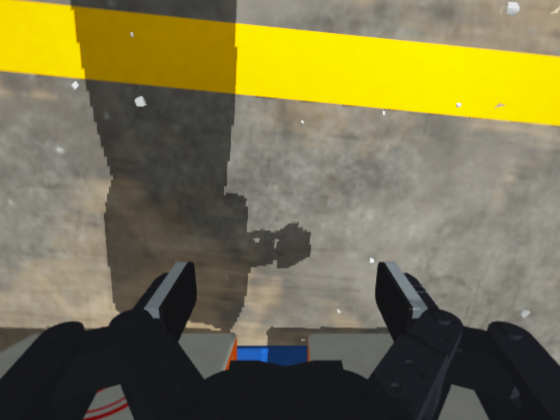

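The flipped wrist view shows the undersides at the bottom edge of the picture, with a red double-ring arc at about (105, 408) on the one at image left. I check which carton that is by ray. Next I work out the right carton's leaning pose from the earlier clear top image.

```bash
python3 - <<'E'
from h import *
c=ctrl.calibration('wrist'); print('stamp arc at z=.05/.08:',onz(c,[[106,410]],.05),onz(c,[[106,410]],.08))
print('gap edges y', onz(c,[[235,340],[308,340]],0.0))
# heels: bottom edge of undersides at z=0
i=cv2.imread('pics/w7.png')
# leaning front-face upper edge (top-front edge, z~.18) and orange edge(front bottom, z~.145) from t6f
t=ctrl.calibration('top'); im=cv2.imread('pics/t6f.png'); h=cv2.cvtColor(im,cv2.COLOR_BGR2HSV)
m=cv2.inRange(h,(0,0,150),(180,50,255))|cv2.inRange(h,(5,130,120),(18,255,255))
k=np.zeros_like(m); k[120:190,250:340]=m[120:190,250:340]
k=cv2.morphologyEx(k,cv2.MORPH_CLOSE,np.ones((9,9)))
q=max(cv2.findContours(k,0,2)[0],key=cv2.contourArea); b=cv2.boxPoints(cv2.minAreaRect(q)); print(b.round(1).tolist())
for z in(.145,.18): print(z,onz(t,b,z).round(4).tolist())
E
```

```text
stamp arc at z=.05/.08: [[ 0.63304538 -0.08271334  0.05      ]] [[ 0.59476816 -0.06390061  0.08      ]]
gap edges y [[0.58862315 0.02355504 0.        ]
 [0.58102848 0.09799463 0.        ]]
[[253.0, 120.0], [339.0, 120.0], [339.0, 189.0], [253.0, 189.0]]
0.145 [[0.74, 0.0424, 0.145], [0.7353, -0.2188, 0.145], [0.5246, -0.2135, 0.145], [0.5289, 0.0448, 0.145]]
0.18 [[0.7312, 0.0403, 0.18], [0.7267, -0.215, 0.18], [0.5208, -0.2098, 0.18], [0.525, 0.0426, 0.18]]
```

```bash
python3 - <<'E'
from h import *
t=ctrl.calibration('top')
print('front-bottom edge',onz(t,[[263,183.6],[332,176]],.145).round(4).tolist()); print('top edge',onz(t,[[258,138],[328,131]],.18).round(4).tolist())
print('tray corner',onz(t,[[262,125],[293,98]],.05).round(3).tolist())
e=onz(t,[[258,138],[328,131]],.18).mean(0); y=np.radians(5);u,v=uv(y); H=e-u*.091; H[2]=0; print('heel',H)
print('over',delta(H+u*.14+[0,0,.3],down(y,1)))
print('low',delta(H+u*.14+[0,0,.174],down(y,1)))
a0=np.arctan2(.156,.0975);r=np.hypot(.156,.0975)
for d in range(0,46,5):
    a=a0+np.radians(d); print(d,delta(H+u*(r*np.cos(a)+.011)+[0,0,r*np.sin(a)+.018],down(y,1))[0])
E
```

```text
front-bottom edge [[0.5447, 0.0145, 0.145], [0.5642, -0.1934, 0.145]]
top edge [[0.6766, 0.0261, 0.18], [0.694, -0.1815, 0.18]]
tray corner [[0.747, 0.019, 0.05], [0.834, -0.082, 0.05]]
heel [ 0.59465156 -0.08566041  0.        ]
over ([0.2992, -0.1326, 0.1528], [0.0008, -0.003, -0.0045])
low ([0.2992, -0.1326, 0.0268], [0.0008, -0.003, -0.0045])
0 [0.2678, -0.1354, 0.0268]
5 [0.2539, -0.1366, 0.0347]
10 [0.2394, -0.1378, 0.0413]
15 [0.2243, -0.1392, 0.0467]
20 [0.2088, -0.1405, 0.0507]
25 [0.1931, -0.1419, 0.0533]
30 [0.1771, -0.1433, 0.0546]
35 [0.1611, -0.1447, 0.0545]
40 [0.1452, -0.1461, 0.0529]
45 [0.1295, -0.1475, 0.05]
```

The arc lies at y≈−0.07, so the stamp is on the right carton. Its heel is at (0.595, −0.086), and its edges match a 75° lean. Now I go over it and down behind.

Emit:
play_rows(
  targets=[
    {"delta_pos": [0,0,0.04],"delta_rot": [0,0,-0.004],"claw": 85},
    {"delta_pos": [0,0,0.08],"delta_rot": [0,0,-0.004],"claw": 85},
    {"delta_pos": [0,0,0.12],"delta_rot": [0,0,-0.004],"claw": 85},
    {"delta_pos": [0,0,0.155],"delta_rot": [0,0,-0.004],"claw": 85},
    {"delta_pos": [0.3,-0.133,0.155],"delta_rot": [0,0,-0.004],"claw": 85},
    {"delta_pos": [0.3,-0.133,0.155],"delta_rot": [0,0,-0.004],"claw": 85},
    {"delta_pos": [0.3,-0.133,0.155],"delta_rot": [0,0,-0.004],"claw": 85},
    {"delta_pos": [0.3,-0.133,0.155],"delta_rot": [0,0,-0.004],"claw": 85},
    {"delta_pos": [0.3,-0.133,0.155],"delta_rot": [0,0,-0.004],"claw": 85},
    {"delta_pos": [0.3,-0.133,0.155],"delta_rot": [0,0,-0.004],"claw": 85},
    {"delta_pos": [0.3,-0.133,0.155],"delta_rot": [0,0,-0.004],"claw": 85},
    {"delta_pos": [0.3,-0.133,0.155],"delta_rot": [0,0,-0.004],"claw": 85},
    {"delta_pos": [0.3,-0.133,0.155],"delta_rot": [0,0,-0.004],"claw": 85},
    {"delta_pos": [0.3,-0.133,0.12],"delta_rot": [0,0,-0.004],"claw": 85},
    {"delta_pos": [0.3,-0.133,0.08],"delta_rot": [0,0,-0.004],"claw": 85},
    {"delta_pos": [0.3,-0.133,0.04],"delta_rot": [0,0,-0.004],"claw": 85},
    {"delta_pos": [0.3,-0.133,0.027],"delta_rot": [0,0,-0.004],"claw": 85},
    {"delta_pos": [0.3,-0.133,0.027],"delta_rot": [0,0,-0.004],"claw": 85},
  ],
)

```text
time: 13.58
eef_pos: [0.7316, -0.074, 0.1667]
tcp_rot: [-0.03, 0.714, 0.031, 0.699]
contact_force: [-0.2, 0.4, -0.2]
opening: 0.996
```

```bash
python3 - <<'E'
from h import *
j=ctrl.read_camera('side'); cv2.imwrite('pics/s8.png',cv2.resize(j[40:280,180:440],(650,600)))
y=np.radians(5);u,v=uv(y); H=np.array([.5947,-.0857,0]); a0=np.arctan2(.156,.0975);r=np.hypot(.156,.0975)
print(ctrl.get_state()['contact_force'])
for d in range(0,56,5):
    a=a0+np.radians(d); print(d,delta(H+u*(r*np.cos(a)+.011)+[0,0,r*np.sin(a)+.018],down(y,1)))
E
```

```text
[-0.45506624 -0.89016003 -0.26508724]
0 ([-0.0309, -0.002, 0.0026], [0.0004, -0.0048, -0.0001])
5 ([-0.0448, -0.0032, 0.0105], [0.0004, -0.0048, -0.0001])
10 ([-0.0593, -0.0045, 0.0172], [0.0004, -0.0048, -0.0001])
15 ([-0.0744, -0.0058, 0.0226], [0.0004, -0.0048, -0.0001])
20 ([-0.0899, -0.0072, 0.0266], [0.0004, -0.0048, -0.0001])
25 ([-0.1057, -0.0085, 0.0292], [0.0004, -0.0048, -0.0001])
30 ([-0.1216, -0.0099, 0.0305], [0.0004, -0.0048, -0.0001])
35 ([-0.1376, -0.0113, 0.0303], [0.0004, -0.0048, -0.0001])
40 ([-0.1535, -0.0127, 0.0288], [0.0004, -0.0048, -0.0001])
45 ([-0.1692, -0.0141, 0.0259], [0.0004, -0.0048, -0.0001])
50 ([-0.1846, -0.0154, 0.0216], [0.0004, -0.0048, -0.0001])
55 ([-0.1996, -0.0168, 0.016], [0.0004, -0.0048, -0.0001])
```

View pics/s8.png

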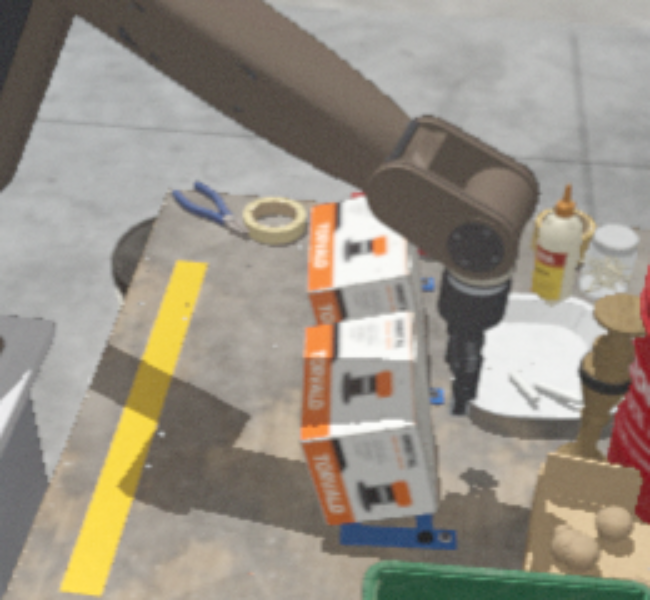

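Both cartons lean and the fingers are behind the right one's top face, clear of the tray. Push it forward on the arc.

Emit:
play_rows(
  targets=[
    {"delta_pos": [-0.015,-0.001,0],"delta_rot": [0,0,0],"claw": 85},
    {"delta_pos": [-0.031,-0.002,0],"delta_rot": [0,0,0],"claw": 85},
    {"delta_pos": [-0.045,-0.003,0.006],"delta_rot": [0,0,0],"claw": 85},
    {"delta_pos": [-0.059,-0.0045,0.013],"delta_rot": [0,0,0],"claw": 85},
    {"delta_pos": [-0.074,-0.006,0.018],"delta_rot": [0,0,0],"claw": 85},
    {"delta_pos": [-0.09,-0.007,0.022],"delta_rot": [0,0,0],"claw": 85},
    {"delta_pos": [-0.106,-0.0085,0.025],"delta_rot": [0,0,0],"claw": 85},
    {"delta_pos": [-0.122,-0.01,0.026],"delta_rot": [0,0,0],"claw": 85},
    {"delta_pos": [-0.138,-0.011,0.026],"delta_rot": [0,0,0],"claw": 85},
    {"delta_pos": [-0.153,-0.013,0.025],"delta_rot": [0,0,0],"claw": 85},
    {"delta_pos": [-0.165,-0.014,0.024],"delta_rot": [0,0,0],"claw": 85},
    {"delta_pos": [-0.175,-0.015,0.023],"delta_rot": [0,0,0],"claw": 85},
    {"delta_pos": [-0.175,-0.015,0.023],"delta_rot": [0,0,0],"claw": 85},
    {"delta_pos": [-0.175,-0.015,0.023],"delta_rot": [0,0,0],"claw": 85},
    {"delta_pos": [-0.15,-0.013,0.06],"delta_rot": [0,0,0],"claw": 85},
    {"delta_pos": [-0.11,-0.01,0.09],"delta_rot": [0,0,0],"claw": 85},
    {"delta_pos": [-0.07,-0.005,0.1],"delta_rot": [0,0,0],"claw": 85},
    {"delta_pos": [-0.03,0,0.1],"delta_rot": [0,0,0],"claw": 85},
  ],
)

```text
time: 15.13
eef_pos: [0.6989, -0.0757, 0.2774]
tcp_rot: [-0.032, 0.708, 0.029, 0.705]
contact_force: [0.5, -0.5, 1.2]
opening: 0.998
```

```bash
python3 - <<'E'
from h import *
j=ctrl.read_camera('side'); t=ctrl.read_camera('top'); cv2.imwrite('pics/t9f.png',t); cv2.imwrite('pics/s9f.png',j)
cv2.imwrite('pics/s9.png',np.hstack([cv2.resize(j[40:250,170:450],(400,300)),cv2.resize(t[80:290,120:400],(400,300))]))
E
```

```text
(no output)
```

View pics/s9.png

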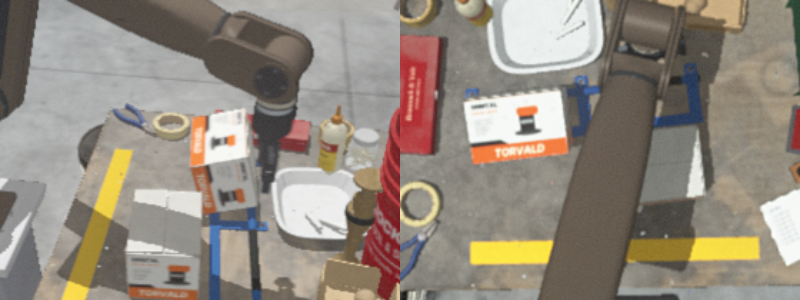

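The stamped carton is upright again and the blank one still leans. I work out the stamped carton's top corners from both views.

```bash
python3 - <<'E'
from h import *
c=ctrl.calibration('side'); p=np.array([[134,190],[201,193],[199,256],[127,249]])*.7+[170,40]
print('side', onz(c,p,.135).round(4).tolist())
t=ctrl.calibration('top'); print('top br,fr',onz(t,[[326.5,166],[333.5,222]],.135).round(4).tolist())
# refine: local corners near picks
for nm,im,q,cc in(('s',cv2.imread('pics/s9f.png'),p,c),):
    g=cv2.cvtColor(im,cv2.COLOR_BGR2GRAY); z=cv2.cornerSubPix(g,q.astype(np.float32).reshape(-1,1,2).copy(),(4,4),(-1,-1),(3,50,.01)).reshape(-1,2)
    w=onz(cc,z,.135); print(z.round(1).tolist(),w.round(4).tolist(),[np.linalg.norm(w[k]-w[k-1]).round(3) for k in range(4)],w.mean(0))
E
```

```text
side [[0.4218, 0.0021, 0.135], [0.5709, 0.0154, 0.135], [0.5893, -0.1799, 0.135], [0.4433, -0.1835, 0.135]]
top br,fr [[0.5964, -0.1783, 0.135], [0.4262, -0.1957, 0.135]]
[[264.0, 172.39999389648438], [310.6000061035156, 174.3000030517578], [309.20001220703125, 220.60000610351562], [257.20001220703125, 214.39999389648438]] [[0.4218, 0.0052, 0.135], [0.5701, 0.0191, 0.135], [0.5896, -0.1854, 0.135], [0.4387, -0.1848, 0.135]] [np.float64(0.191), np.float64(0.149), np.float64(0.205), np.float64(0.151)] [ 0.50505962 -0.08646207  0.135     ]
```

Emit:
play_rows(
  targets=[
    {"delta_pos": [-0.02,0,-0.03],"delta_rot": [0,0.044,0],"claw": 85},
    {"delta_pos": [-0.05,-0.002,-0.06],"delta_rot": [0,0.044,0],"claw": 85},
    {"delta_pos": [-0.07,-0.003,-0.09],"delta_rot": [0,0.044,0],"claw": 85},
    {"delta_pos": [-0.07,-0.003,-0.125],"delta_rot": [0,0.044,0],"claw": 85},
    {"delta_pos": [-0.07,-0.003,-0.16],"delta_rot": [0,0.044,0],"claw": 85},
    {"delta_pos": [-0.07,-0.003,-0.177],"delta_rot": [0,0.044,0],"claw": 85},
    {"delta_pos": [-0.07,-0.003,-0.177],"delta_rot": [0,0.044,0],"claw": 85},
  ],
)

```text
time: 15.82
eef_pos: [0.6274, -0.077, 0.0878]
tcp_rot: [-0.028, 0.76, 0.034, 0.648]
contact_force: [-0.7, 0.4, -0.8]
opening: 0.996
```

```bash
python3 - <<'E'
from h import *
s=ctrl.get_state(); M=R.from_quat(s['tcp_rot']).as_matrix(); print(M.round(3),s['eef_pos'],s['contact_force'])
print('tip',s['eef_pos']+.025*M[:,0])
E
```

```text
[[-0.159 -0.088  0.983]
 [ 0.001  0.996  0.089]
 [-0.987  0.015 -0.158]] [ 0.62736946 -0.07703297  0.08780315] [-0.72688401  0.35491584 -0.80989009]
tip [ 0.62340244 -0.07699931  0.06311992]
```

Emit:
play_rows(
  targets=[
    {"delta_pos": [0,0,0.017],"delta_rot": [0,0,0],"claw": 85},
    {"delta_pos": [-0.01,-0.001,0.017],"delta_rot": [0,0,0],"claw": 85},
    {"delta_pos": [-0.02,-0.001,0.017],"delta_rot": [0,0,0],"claw": 85},
    {"delta_pos": [-0.03,-0.002,0.017],"delta_rot": [0,0,0],"claw": 85},
    {"delta_pos": [-0.038,-0.002,0.017],"delta_rot": [0,0,0],"claw": 85},
    {"delta_pos": [-0.047,-0.003,0.017],"delta_rot": [0,0,-0.003],"claw": 85},
    {"delta_pos": [-0.057,-0.004,0.017],"delta_rot": [0,0,-0.006],"claw": 85},
    {"delta_pos": [-0.067,-0.004,0.017],"delta_rot": [0,0,-0.01],"claw": 85},
    {"delta_pos": [-0.077,-0.005,0.017],"delta_rot": [0,0,-0.014],"claw": 85},
    {"delta_pos": [-0.087,-0.005,0.017],"delta_rot": [0,0,-0.018],"claw": 85},
    {"delta_pos": [-0.097,-0.005,0.017],"delta_rot": [0,0,-0.022],"claw": 85},
    {"delta_pos": [-0.107,-0.005,0.017],"delta_rot": [0,0,-0.025],"claw": 85},
    {"delta_pos": [-0.115,-0.005,0.017],"delta_rot": [0,0,-0.027],"claw": 85},
    {"delta_pos": [-0.12,-0.005,0.017],"delta_rot": [0,0,-0.027],"claw": 85},
    {"delta_pos": [-0.125,-0.005,0.017],"delta_rot": [0,0,-0.027],"claw": 85},
    {"delta_pos": [-0.125,-0.005,0.017],"delta_rot": [0,0,-0.027],"claw": 85},
  ],
)

```text
time: 17.15
eef_pos: [0.504, -0.0827, 0.1071]
tcp_rot: [0.004, 0.759, 0.006, 0.651]
contact_force: [4.1, -1.4, 2.7]
opening: 0.996
```

```bash
python3 - <<'E'
from h import *
j=ctrl.read_camera('side'); t=ctrl.read_camera('top'); cv2.imwrite('pics/t10f.png',t); cv2.imwrite('pics/s10f.png',j)
cv2.imwrite('pics/s10.png',np.hstack([cv2.resize(j[40:250,170:450],(400,300)),cv2.resize(t[80:290,120:400],(400,300))]))
s=ctrl.get_state(); print(s['contact_force'],s['eef_pos'])
E
```

```text
[ 4.86218172 -0.85412483  3.21407514] [ 0.50397085 -0.0825828   0.10664809]
```

View pics/s10.png

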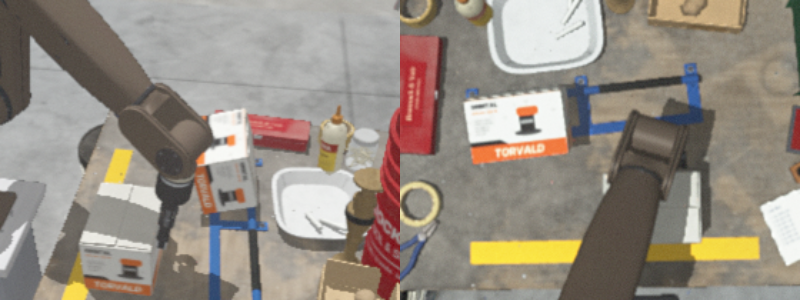

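```bash
python3 - <<'E'
from h import *
t=ctrl.calibration('top'); c=ctrl.calibration('side')
print(onz(t,[[331.4,249.4],[330.7,200.4]],.135).round(4).tolist())
p=np.array([[90,182],[157,190],[156,248],[80,241]])*.7+[170,40]; print(onz(c,p,.135).round(4).tolist())
im=cv2.imread('pics/t10f.png'); print(im[195:255,322].max(1).tolist())
E
```

```text
[[0.344, -0.1876, 0.135], [0.4915, -0.1887, 0.135]]
[[0.3176, 0.0142, 0.135], [0.4726, 0.0103, 0.135], [0.5008, -0.1713, 0.135], [0.3435, -0.1762, 0.135]]
[81, 79, 70, 69, 84, 97, 117, 120, 120, 118, 120, 119, 118, 123, 127, 122, 122, 124, 122, 126, 126, 129, 145, 160, 167, 168, 167, 166, 160, 147, 179, 219, 230, 230, 228, 228, 229, 229, 233, 231, 231, 232, 234, 231, 233, 231, 232, 231, 231, 230, 230, 231, 234, 229, 196, 150, 142, 146, 148, 154]
```

Top-view casting puts the front edge near x≈0.342, about square. I push 14 mm more, then retreat clear.

Emit:
play_rows(
  targets=[
    {"delta_pos": [-0.005,0,0],"delta_rot": [0,0,0],"claw": 85},
    {"delta_pos": [-0.01,0,0],"delta_rot": [0,0,0],"claw": 85},
    {"delta_pos": [-0.014,0,0],"delta_rot": [0,0,0],"claw": 85},
    {"delta_pos": [-0.014,0,0],"delta_rot": [0,0,0],"claw": 85},
    {"delta_pos": [0.015,0,0.003],"delta_rot": [0,0,0],"claw": 85},
    {"delta_pos": [0.05,0,0.02],"delta_rot": [0,0,0],"claw": 85},
    {"delta_pos": [0.06,0,0.06],"delta_rot": [0,0,0],"claw": 85},
    {"delta_pos": [0.06,0,0.1],"delta_rot": [0,0,0],"claw": 85},
    {"delta_pos": [0.06,0,0.14],"delta_rot": [0,0,0],"claw": 85},
    {"delta_pos": [0.06,-0.04,0.17],"delta_rot": [0,0,0],"claw": 85},
    {"delta_pos": [0.0,-0.35,0.2],"delta_rot": [0,0,0],"claw": 85},
    {"delta_pos": [0.0,-0.35,0.2],"delta_rot": [0,0,0],"claw": 85},
    {"delta_pos": [0.0,-0.35,0.2],"delta_rot": [0,0,0],"claw": 85},
    {"delta_pos": [0.0,-0.35,0.2],"delta_rot": [0,0,0],"claw": 85},
    {"delta_pos": [0.0,-0.35,0.2],"delta_rot": [0,0,0],"claw": 85},
    {"delta_pos": [0.0,-0.35,0.2],"delta_rot": [0,0,0],"claw": 85},
    {"delta_pos": [0.0,-0.35,0.2],"delta_rot": [0,0,0],"claw": 85},
    {"delta_pos": [0.0,-0.35,0.2],"delta_rot": [0,0,0],"claw": 85},
    {"delta_pos": [0.0,-0.35,0.2],"delta_rot": [0,0,0],"claw": 85},
    {"delta_pos": [0.0,-0.35,0.2],"delta_rot": [0,0,0],"claw": 85},
  ],
)

```text
time: 18.92
eef_pos: [0.5021, -0.4334, 0.3045]
tcp_rot: [0.006, 0.761, 0.007, 0.649]
contact_force: [-0.0, 0.4, 0.2]
opening: 0.994
```

Emit:
play_rows(
  targets=[
    {"delta_pos": [-0.1,-0.15,0],"delta_rot": [0,0,0],"claw": 85},
    {"delta_pos": [-0.1,-0.15,0],"delta_rot": [0,0,0],"claw": 85},
    {"delta_pos": [-0.1,-0.15,0],"delta_rot": [0,0,0],"claw": 85},
    {"delta_pos": [-0.1,-0.15,0],"delta_rot": [0,0,0],"claw": 85},
    {"delta_pos": [-0.1,-0.15,0],"delta_rot": [0,0,0],"claw": 85},
    {"delta_pos": [-0.1,-0.15,0],"delta_rot": [0,0,0],"claw": 85},
  ],
)

```text
time: 19.42
eef_pos: [0.3996, -0.5843, 0.3027]
tcp_rot: [0.009, 0.762, 0.007, 0.648]
contact_force: [-0.1, -0.1, 0.2]
opening: 0.997
```

```bash
python3 - <<'E'
from h import *
t=ctrl.read_camera('top'); j=ctrl.read_camera('side'); cv2.imwrite('pics/s11.png',np.hstack([cv2.resize(j[40:250,170:450],(400,300)),cv2.resize(t[110:290,150:390],(400,300))]))
c=ctrl.calibration('top'); h=cv2.cvtColor(t,cv2.COLOR_BGR2HSV)
m=cv2.inRange(h,(0,0,165),(180,45,255)); k=np.zeros_like(m); k[190:275,250:345]=m[190:275,250:345]; k=cv2.morphologyEx(k,cv2.MORPH_CLOSE,np.ones((5,5)))
q=max(cv2.findContours(k,0,2)[0],key=cv2.contourArea); b=cv2.boxPoints(cv2.minAreaRect(q)); p=onz(c,b,.135); print(b.round(1).tolist(),p.round(4).tolist(),[np.linalg.norm(p[i]-p[i-1]).round(3) for i in range(4)],p.mean(0))
E
```

```text
[[261.20001220703125, 206.0], [328.8999938964844, 204.60000610351562], [329.8999938964844, 254.0], [262.20001220703125, 255.39999389648438]] [[0.478, 0.0214, 0.135], [0.4788, -0.183, 0.135], [0.3303, -0.1828, 0.135], [0.3293, 0.0203, 0.135]] [np.float64(0.149), np.float64(0.204), np.float64(0.149), np.float64(0.203)] [ 0.40409373 -0.08103615  0.135     ]
```

The front edge is at x≈0.330 on a line spanning 0.301–0.352, and the yaw is square within 0.3°. With no pictures left, I check the blank carton and the other items by differencing images, then hand in.

```bash
python3 - <<'E'
from h import *
t=ctrl.read_camera('top'); a=cv2.imread('pics/t6f.png'); z=cv2.imread('pics/top0.png')
d=lambda x,y,b:round(float(cv2.absdiff(x,y)[b[1]:b[3],b[0]:b[2]].mean()),1)
print('blank carton vs leaning:',d(t,a,(163,140,238,190)),'vs upright:',d(t,z,(163,140,238,190)))
for n,b in dict(tape=(113,203,150,240),pliers=(104,236,146,280),pad=(372,212,416,266),stamp_ink=(388,150,416,208),measure=(417,187,442,207),chisel=(420,197,468,262),tray=(180,60,264,132)).items(): print(n,d(t,z,b))
s=ctrl.get_state(); print(s['time'],s['contact_force']); ctrl.sign_off()
E
```

```text
blank carton vs leaning: 7.7 vs upright: 82.3
tape 3.2
pliers 3.2
pad 58.4
stamp_ink 6.5
measure 36.6
chisel 31.6
tray 3.0
19.5667 [ 0.21045646 -0.03877444 -0.15019226]
the job is handed in; nothing more can be done
```

I handed the job in at 19.6 s: the stamped carton is upright on the dispatch line and the blank one still leans on the rest.

**What I did**
- I tipped both cartons back onto the rail with finger pushes. The right one dropped upright again on the first try because the push did not pass its balance point. A lower, longer push tipped it.
- The flipped wrist view showed the red ring on the right carton's underside. I pushed that carton upright and slid it forward onto the line, turning it square as it went.

**Last checks**
- **Stamped carton:** its front edge is at x ≈ 0.330 m, on a line spanning about 0.301–0.352 m. It is square within about 0.3°, measured with the arm clear.
- **Blank carton:** the final top picture matches the earlier leaning one (mean difference 7.7, against 82 compared with upright).
- **Masking tape, pliers, rubber stamp and ink pad:** they match the start picture.
- **Note pad, tape measure and chisel:** this check was not conclusive. Their areas differed from the start picture by 32–58. I think this is the arm or its shadow, since the arm was parked near there, but I did not confirm it. The fingers passed that side only at about 0.25 m height or more, and I felt no contact force.
- **Final picture:** I could not view it because the 12-picture limit was reached. These last checks are therefore numbers only.

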